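# Refit the drip tray under the tubing pump

## Task

Refit the steel drip tray under the tubing pump: take it by its upright grip, line it up by letting its side touch the guide rail that sticks out of the bay, slide it in nose first until it passes the spring catch and sits fully home against the stop, then let go. The rails are never quite on the pump's centreline, so feel your way and never press the tray against the pump with more than 25 N. Leave the vials and bottles round about where they stand.

Things in the scene. Friction and masses are not known exactly. Their poses are not given: they have to be found in the camera images.
- pump_unit: Grey tubing pump with sloping panel, 180 deep x 172 wide x 112 mm high (160 at the pump head), fixed on the table. Origin: on the table under its centre; x points straight into the tray bay, y to the bay's left, z up. The bay is the open slot, 34 mm high, under its front edge; mouth 90 mm before the origin (x = -90 mm). The front edge is 52 mm high; from there the panel slopes back at 45 degrees.
- bay_mouth (a point): Middle of the bay's mouth on the pump's centreline, on the table. In the bay two aluminium rails stand on the table, 92 mm apart inside (tray 90 mm), with a rubber stop 85 mm in from the mouth. Rails and stop are clamped in slots and sit, unreported, up to 15 mm left or right of this centreline (parallel to it): find them by touch. Rails are rigid; the stop gives 1 mm per 6 N.
- bay_inside (a point): Point on the centreline, on the table, 85 mm in from the mouth, level with the stop. The left rail is the fence: 18 mm high, it sticks 45 mm out of the mouth, its end flared outward for 15 mm more; the right rail (12 mm high) starts inside the mouth. A sprung roller over the right rail clicks over the tray's rib in the last 10 mm: it takes about 3 to 8 N, and then draws the tray to the stop.
- tray_grip (a point): Centre of the tray's upright black grip, 34 mm above the tray's underside. Grip: 34 mm long (along tray x) x 12 mm thick x 48 mm tall (3 to 51 mm above the table), on a flat 4 mm ledge 64 mm wide; pinch it across the 12 mm. x points from grip to nose, z up. It stands 65 mm before the mouth when the tray is home. The tray (0.24 to 0.4 kg) may be slid along the table; it drags lightly if its grip end is eased 3 mm up, heavily if pressed down.
- tray_nose (a point): Middle of the tray's nose (its leading end wall), 13 mm up, 150 mm from the grip along x; axes as the grip's. Home = this point 85 mm inside the mouth, against the stop.
- drip_tray: Loose steel drip tray, open on top: pan 115 long x 90 wide x 26 mm high with rounded nose corners (8 mm), its back wall 35 mm ahead of the grip. Origin on its underside below the grip; x towards the nose, z up. A small rib stands 2.5 mm out of the pan's right side, 99 mm from the origin.
- vial_a: Standing clear vial, 27 mm across, 60 mm high; origin at the centre of its base. To be left alone.
- vial_b: Standing brown vial with dark cap, 27 mm across, 60 mm high; origin at the centre of its base. To be left alone.
- buffer_bottle: Standing white bottle, 44 mm across, 86 mm high; origin at the centre of its base. To be left alone.
Things that resemble listed ones, but are neither listed nor needed, are in the scene too. Leave any blue look-alike of the drip_tray alone.

How it is judged:
On the way:
1. the tray's nose is squarely inside the mouth of the bay (x of tray_nose in the frame of pump_unit above -0.075 m and y of tray_nose in the frame of pump_unit between -0.022 and 0.022 m and angle between the x axis of drip_tray and the x axis of pump_unit, either way round below 0.06 rad), for 0.1 s.
At the end, for the whole second after the job is handed in: The tray lies flat and at rest in the bay, its nose within 2.5 mm of the rear stop, square to the pump within 3 degrees, and released (x of tray_nose in the frame of pump_unit above -0.0075 m and y of tray_nose in the frame of pump_unit between -0.022 and 0.022 m and angle between the x axis of drip_tray and the x axis of pump_unit, either way round below 0.05 rad and angle between drip_tray's own z axis and vertical below 0.05 rad and linear speed of drip_tray below 0.01 m/s and contact force between the fingers and drip_tray below 0.05 N); the robot touches nothing.
It fails at once if the tray is pressed against the pump unit with more than 25 N (contact force between drip_tray and pump_unit above 25 N).
It fails at once if a standing vial or bottle is pushed more than 3 cm or knocked over (distance of any of vial_a, vial_b, buffer_bottle from where it was at the start of the episode above 0.03 m or angle between any of vial_a, vial_b, buffer_bottle's own z axis and vertical above 0.5 rad).
It also fails if it takes over 51 s, if anything falls off the work surface, if the arm or the gripper's body presses on something with over 40 N, if the wrist force passes 120 N, or if a joint passes its speed limit or range.

## Robot

A 7-joint arm with a two-finger parallel gripper is mounted at the origin on a cart in front of the work surface, level with it; the furniture and walls round the work are solid. World frame = base frame: x ahead of the robot, y to its left, z up, the work surface at z = 0. Lengths are in m, angles in rad, forces in N, time in s.
With the tool pointing down it reaches from about 0.425 to 0.925 m from the base axis. Payload 6.8 kg.
Tool frame: the origin (TCP) lies midway between the tips of the shut fingers; the grasp point (between the pads) lies 19 mm behind it; z points along the fingers, x is the direction in which the jaws open and shut, and the axes are right-handed (so a half turn about z gives the same grasp; the last joint's range is limited). The gripper opens to 85 mm and grips with 20 to 120 N. Pads are 22 mm wide; open, the fingers measure 114 mm over their backs; the gripper's body (76 mm by 85 mm) begins 54 mm behind the grasp point. The pads swing forward as they close: fully open they stand 13 mm farther back than shut.
Start: joints at [-1.376, 0.477, 0.022, 1.555, -0.011, 1.109, -0.083], TCP at [0.201, 0.644, 0.231] pointing down, gripper open.
Joint ranges: [-2.96, 2.96], [-0.34, 2.1], [-1.41, 1.46], [0.24, 2.44], [-1.37, 4.51], [0.17, 1.92], [-2.96, 2.96]. Speed limits (rad/s): [2.39, 2.39, 3.14, 3.14, 3.14, 3.14, 3.14].

## Interface

Orientations are given as a unit quaternion [w, x, y, z].
In Python, from workcell import observe, eyes, ticket gives the robot as it stands.
- The arm moves only by the tool jog_arm, never from a script. Its argument "rows" is a list of rows, each an object of numbers: "x", "y", "z": the shift along the tool's x, y, z in mm; "rx", "ry", "rz": the turn, a rotation vector about the tool's x, y, z in rad. A call has 1 to 12 rows; each row shifts and turns the commanded pose from where the row before left it, along the tool's axes as they then stand; what a row does not reach is not made up. A row lasts 1/10 s, in which the tool goes at most 50 mm and 8.59 degrees, less where a joint would pass 70% of its speed; a pose out of reach is approached as far as the arm can. A call with a gripper value outside its range is refused whole. "fingers" is the closure, from 0 (fully open) to 1 (shut), set as the call begins (left out, the last holds). The fingers move at their own pace and stop on an object; "newtons" is the grip in N (left out, the last holds). Time passes only in rows, so rows that do not move let the fingers close. It gives the time, the measured TCP pose, the force and the opening at its end, in the units of the state.
- observe(): the state, without advancing time (a new reading comes with each control period).
- eyes.camera(name): name is "scene" or "top" or "wrist"; returns a dict with "image" (420x560x3 uint8, blue, green, red), "fx", "fy", "cx", "cy" (pixels), "k1" (the pictures are not rectified: a ray, as slopes to the right and down, at radius r is drawn at 1 + k1 r^2 times it, then the intrinsics apply), "rvec" (rotation vector, rad) and "tvec" (3), from world to camera coordinates, as OpenCV has them; the wrist camera has in their place "hand_eye" (4x4, takes a point from camera to tool coordinates, whose origin is the TCP and whose axes are the tool frame's). Camera axes: x right, y down, z forward; pixel columns grow to the right and rows downward; lengths in m; the calibration is good to about 2 mm. A picture is of the moment at which its call begins: read the wrist's pose just before it. There is no depth.
- ticket.finish_job(): hands the job in, once; it reports no verdict.
The state is a dict: "time_s": time; "qpos": joint angles; "joint_vel": joint speeds; "joint_efforts": joint torques, N m; "tcp_pos": TCP position; "orientation": TCP orientation; "ft_force": force on the tool from outside, world axes, zero at the start; "torque": the same for the moment, N m; "gripper_width": finger opening in m.
Only numpy, scipy, OpenCV 4.12 (cv2) and the standard library are available. Lean on these libraries where they do the work, as an engineer would, in place of code of your own. Each camera call takes 0.05 s, during which the arm holds its last target.

## Working session

There is one attempt and no reset: what is moved stays moved. The work goes in short steps, Python scripts to look and compute and a tool call to move; the robot and the scene stay as the last step left them, time stands still between calls to the robot, and variables do not carry over. Pictures are saved under pics/ and viewed, and the job is handed in when it is done.

Besides the shell and the picture viewer there is one more tool, called after "Request:" in YAML: its name, and indented under it one key for each argument. jog_arm: Moves the arm, as the interface text tells. Its arguments: {"type":"object","properties":{"rows":{"type":"array","items":{"type":"object","properties":{"x":{"type":"number"},"y":{"type":"number"},"z":{"type":"number"},"rx":{"type":"number"},"ry":{"type":"number"},"rz":{"type":"number"}}}},"fingers":{"type":"number"},"newtons":{"type":"number"}},"required":["rows"]}

```bash
mkdir -p pics; cat > h.py <<'E'
import numpy as np,cv2
from workcell import observe,eyes,ticket
def snap(n,fn):
    s=observe();c=eyes.camera(n);cv2.imwrite('pics/'+fn+'.png',c['image'])
    np.savez('pics/'+fn+'.npz',tcp=s['tcp_pos'],q=s['orientation'],**{k:v for k,v in c.items()})
    return c
def load(fn): return dict(np.load('pics/'+fn+'.npz'))
def Rq(q):
    from scipy.spatial.transform import Rotation as R
    return R.from_quat([q[1],q[2],q[3],q[0]]).as_matrix()
def pose(c):
    if 'hand_eye' in c:
        T=np.eye(4);T[:3,:3]=Rq(c['q']);T[:3,3]=c['tcp'];W=T@c['hand_eye'];return W[:3,:3],W[:3,3]
    R=cv2.Rodrigues(np.array(c['rvec'],float))[0];return R.T,-R.T@np.array(c['tvec'],float).ravel()
def px2w(c,u,v,z=0.):
    x=(u-c['cx'])/c['fx'];y=(v-c['cy'])/c['fy'];rd=np.hypot(x,y);r=rd
    for _ in range(30): r=rd/(1+c['k1']*r*r)
    s=r/rd if rd>0 else 1
    R,o=pose(c);d=R@np.array([x*s,y*s,1.]);return o+d*(z-o[2])/d[2]
def w2px(c,P):
    R,o=pose(c);p=R.T@(np.array(P,float)-o);x,y=p[0]/p[2],p[1]/p[2];f=1+c['k1']*(x*x+y*y)
    return np.array([c['fx']*x*f+c['cx'],c['fy']*y*f+c['cy']])
def crop(fn,x0,y0,x1,y1,k,out):
    i=cv2.imread('pics/'+fn+'.png')[y0:y1,x0:x1];cv2.imwrite('pics/'+out+'.png',cv2.resize(i,None,fx=k,fy=k,interpolation=cv2.INTER_CUBIC))
E
python3 - <<'E'
from h import *
for n in('scene','top','wrist'): snap(n,n+'0')
print({k:observe()[k] for k in('time_s','tcp_pos','orientation','ft_force','gripper_width')})
E
```

```text
{'time_s': 0.15, 'tcp_pos': array([0.20115579, 0.64387288, 0.23055368]), 'orientation': array([ 4.48284997e-04,  8.05663207e-01,  5.92373460e-01, -5.29556247e-04]), 'ft_force': array([-1.14241661, -0.84999888, -0.2486178 ]), 'gripper_width': 0.08534528642051102}
```

View pics/top0.png

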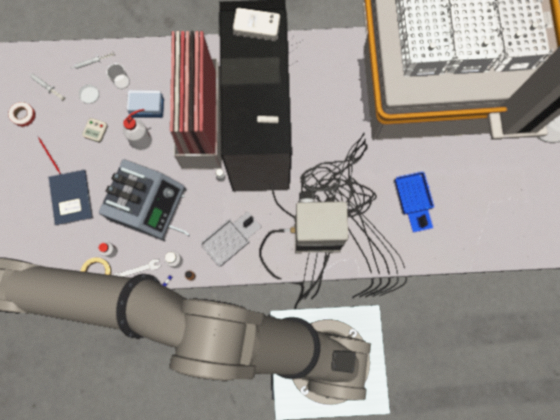

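View pics/scene0.png

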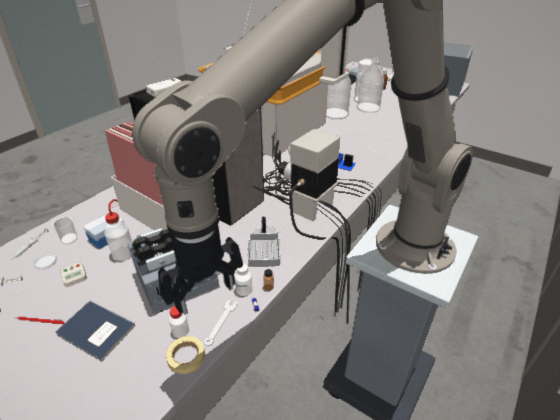

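View pics/wrist0.png

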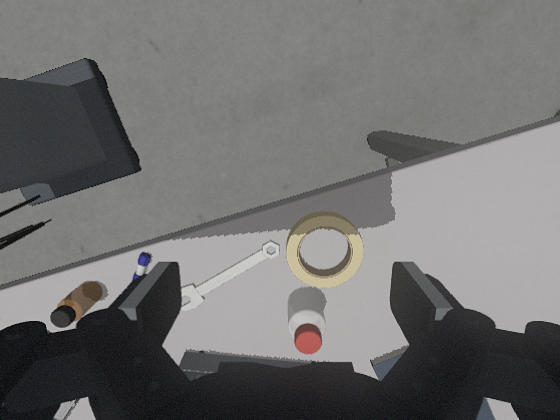

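```bash
python3 - <<'E'
from h import *
crop('top0',80,140,280,290,4,'t0c'); crop('scene0',130,200,330,350,4,'s0c')
c=load('top0')
for u,v in((330,360),(145,200),(225,242),(248,222),(173,259),(190,275),(106,249)): print(u,v,px2w(c,u,v,0).round(3))
print(pose(c)[1],pose(load('scene0'))[1])
E
```

```text
330 360 [-0.001 -0.005  0.   ]
145 200 [0.499 0.519 0.   ]
225 242 [0.356 0.283 0.   ]
248 222 [0.414 0.211 0.   ]
173 259 [0.314 0.438 0.   ]
190 275 [0.264 0.389 0.   ]
106 249 [0.355 0.635 0.   ]
[0.07489683 0.13781502 1.59816945] [-0.17827375  0.94558279  0.78984553]
```

View pics/t0c.png

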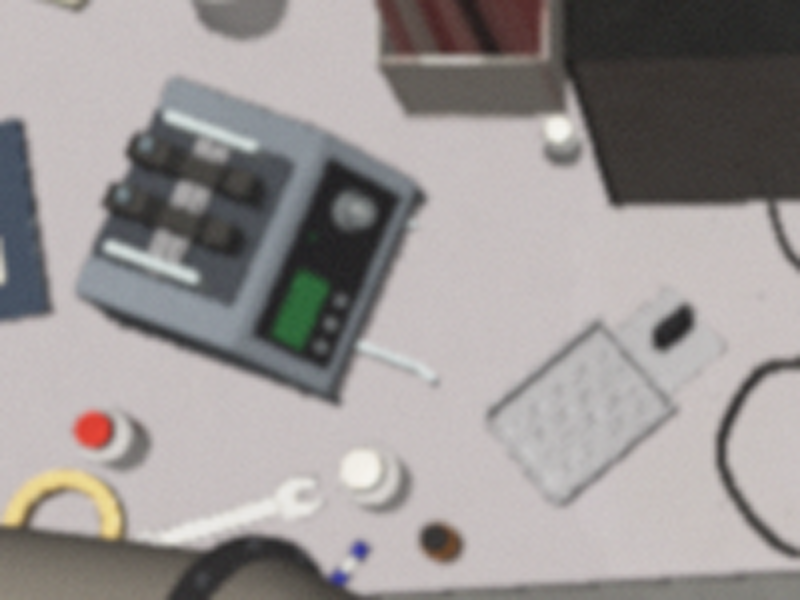

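View pics/s0c.png

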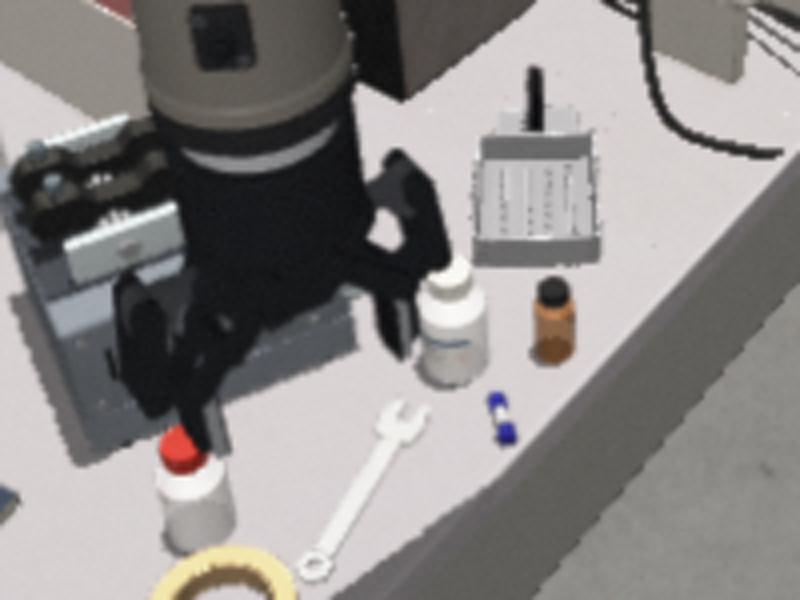

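```bash
python3 - <<'E'
from h import *
crop('top0',90,145,200,245,7,'t0p'); crop('top0',190,200,270,275,9,'t0t');crop('top0',380,160,450,240,6,'t0b')
c=load('top0')
f=lambda x,y,z:px2w(c,80+(x+.5)/4-.5,140+(y+.5)/4-.5,z)
P=[f(490,415,.026),f(560,505,.026),f(675,410,.026),f(598,322,.026)]
for p in P+[f(674,322,.051),f(664,335,.051)]: print(p.round(4))
print(load('wrist0')['hand_eye'])
E
```

```text
[0.3514 0.3473 0.026 ]
[0.2823 0.2982 0.026 ]
[0.3476 0.2117 0.026 ]
[0.4168 0.2657 0.026 ]
[0.4083 0.2084 0.051 ]
[0.399  0.2161 0.051 ]
[[ 9.99999905e-01  3.52068628e-04 -2.58481631e-04  9.31212197e-04]
 [-2.71836409e-04  9.64905490e-01  2.62597262e-01 -6.60708983e-02]
 [ 3.41862603e-04 -2.62597166e-01  9.64905493e-01 -1.43513957e-01]
 [ 0.00000000e+00  0.00000000e+00  0.00000000e+00  1.00000000e+00]]
```

View pics/t0p.png

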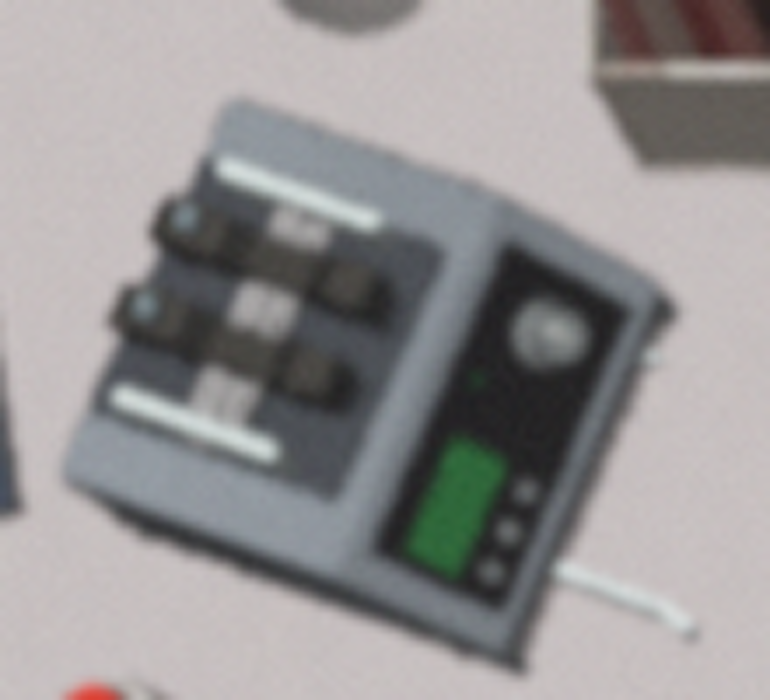

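View pics/t0t.png

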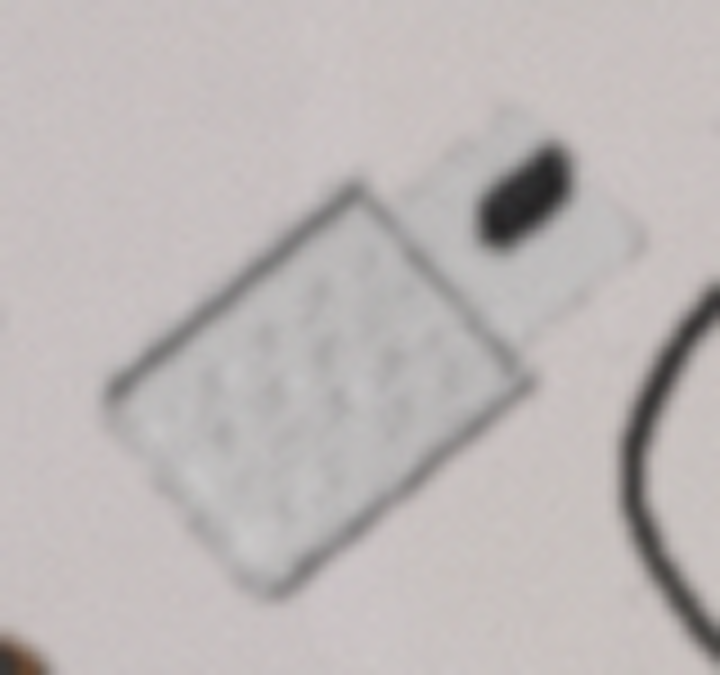

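View pics/t0b.png

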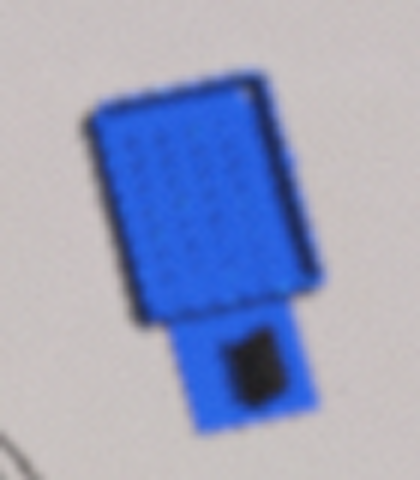

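```bash
python3 - <<'E'
from h import *
from scipy.optimize import least_squares
c=load('top0')
g=lambda x,y:np.array([90+(x+.5)/7-.5,145+(y+.5)/7-.5])
# pump pts: (model), px
pts=[((.09,.086,.112),(66,472)),((.09,-.086,.112),(228,100)),((-.03,.086,.112),(338,572)),((-.03,-.086,.112),(495,185)),((-.09,.086,.0),(520,672)),((-.09,.086,.052),(506,645)),((-.09,-.086,.052),(655,285)),((-.09,-.086,0),(674,312))]
def M(p,m):
    cs,sn=np.cos(p[2]),np.sin(p[2]);return (p[0]+cs*m[0]-sn*m[1],p[1]+sn*m[0]+cs*m[1],m[2])
r=least_squares(lambda p:np.concatenate([w2px(c,M(p,m))-g(*q) for m,q in pts]),[.5,.52,1.16],loss='soft_l1')
print(r.x,np.degrees(r.x[2]));print(r.fun.reshape(-1,2).round(2))
p=r.x;print('mouth',M(p,(-.09,0,0)),'gripHome',M(p,(-.155,0,0)))
for q in((565,572),(660,605),(692,632)):
    w=px2w(c,*g(*q),.018);d=w[:2]-p[:2];cs,sn=np.cos(p[2]),np.sin(p[2]);print(w,'pump',cs*d[0]+sn*d[1],-sn*d[0]+cs*d[1])
q=(655,358);w=px2w(c,*g(*q),.012);d=w[:2]-p[:2];print(w,'pump',cs*d[0]+sn*d[1],-sn*d[0]+cs*d[1])
k=lambda x,y:(190+(x+.5)/9-.5,200+(y+.5)/9-.5)
tp=[((.15,.045,.026),(108,392)),((.15,-.045,.026),(275,600)),((.035,-.045,.026),(535,382)),((.035,.045,.026),(357,183)),((0,0,.051),(525,193))]
t=least_squares(lambda p:np.concatenate([w2px(c,M(p,m))-np.array(k(*q)) for m,q in tp]),[.41,.21,2.2],loss='soft_l1')
print('tray',t.x,np.degrees(t.x[2]),t.fun.reshape(-1,2).round(2))
E
```

```text
[0.4841987  0.50920014 1.16763914] 66.90079464217806
[[-2.    0.46]
 [-0.53 -1.54]
 [-0.94  0.51]
 [ 0.42  0.15]
 [ 1.35  0.29]
 [-0.34  1.08]
 [ 0.79 -1.43]
 [ 1.   -0.62]]
mouth (np.float64(0.4488895067312631), np.float64(0.42641571408073603), 0) gripHome (np.float64(0.4233884233670838), np.float64(0.3666269630714268), 0)
[0.40952076 0.44106966 0.018     ] pump -0.09196622730369301 0.04196153419900679
[0.39303458 0.40128874 0.018     ] pump -0.13502571581467876 0.04151894610874692
[0.38065797 0.38804558 0.018     ] pump -0.15206277996463563 0.04770766782944969
[0.50274955 0.40237279 0.012     ] pump -0.0909847181902683 -0.0589745408604076
tray [0.40207794 0.20058751 1.60692921] 92.07026171281893 [[ 2.000e-02  2.100e-01]
 [-2.040e+01 -5.268e+01]
 [-1.064e+01 -3.190e+01]
 [ 1.146e+01  1.988e+01]
 [ 3.000e+00  1.060e+00]]
```

```bash
python3 - <<'E'
from h import *
from scipy.optimize import least_squares
c=load('top0')
def M(p,m):
    cs,sn=np.cos(p[2]),np.sin(p[2]);return (p[0]+cs*m[0]-sn*m[1],p[1]+sn*m[0]+cs*m[1],m[2])
k=lambda x,y:(190+(x+.5)/9-.5,200+(y+.5)/9-.5)
tp=[((.15,-.045,.026),(108,385)),((.15,.045,.026),(275,608)),((.035,.045,.026),(535,382)),((.035,-.045,.026),(357,183)),((0,0,.051),(525,193))]
t=least_squares(lambda p:np.concatenate([w2px(c,M(p,m))-np.array(k(*q)) for m,q in tp]),[.41,.21,2.2],loss='soft_l1')
print('tray',t.x,np.degrees(t.x[2]),t.fun.reshape(-1,2).round(2))
s=observe();T=Rq(s['orientation']);print(T.round(3));d=np.array([t.x[0],t.x[1],.23])-s['tcp_pos']
print('tool shift mm',(T.T@d*1000).round(1))
E
```

```text
tray [0.40587758 0.20804676 2.23185236] 127.87572097908003 [[-1.74  1.89]
 [-0.66  0.14]
 [ 0.59 -0.38]
 [ 0.69 -0.83]
 [ 0.39 -0.07]]
[[ 0.298  0.955 -0.   ]
 [ 0.955 -0.298 -0.001]
 [-0.001  0.    -1.   ]]
tool shift mm [-355.   325.4    1.1]
```

Request:
jog_arm:
  rows:
    - {"x": -15, "y": 14}
    - {"x": -32, "y": 29}
    - {"x": -32, "y": 29}
    - {"x": -32, "y": 29}
    - {"x": -32, "y": 29}
    - {"x": -32, "y": 29}
    - {"x": -32, "y": 29}
    - {"x": -32, "y": 29}
    - {"x": -32, "y": 29}
    - {"x": -32, "y": 29}
    - {"x": -32, "y": 29}
    - {"x": -20, "y": 21}
  fingers: 0

```text
schema error: expected keys x, y, z, rx, ry, rz
```

Request:
jog_arm:
  rows:
    - {"rz": 0.1}
    - {"rz": 0.13}
    - {"rz": 0.13}
    - {"rz": 0.13}
    - {"rz": 0.117}
    - {}

```text
schema error: expected keys x, y, z, rx, ry, rz
```

```bash
python3 - <<'E'
from h import *
snap('wrist','w1');s=observe();print(s['time_s'],s['tcp_pos'],Rq(s['orientation']).round(3),s['qpos'].round(2))
E
```

```text
0.2 [0.201181   0.64395051 0.23071338] [[ 0.298  0.954 -0.   ]
 [ 0.954 -0.298 -0.001]
 [-0.001  0.    -1.   ]] [-1.38  0.48  0.02  1.56 -0.01  1.11 -0.08]
```

View pics/w1.png

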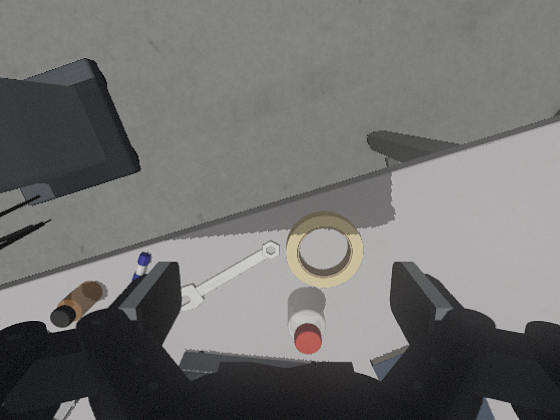

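Request:
jog_arm:
  rows:
    - {"x": -15, "y": 14, "z": 0, "rx": 0, "ry": 0, "rz": 0}
    - {"x": -32, "y": 29, "z": 0, "rx": 0, "ry": 0, "rz": 0}
    - {"x": -32, "y": 29, "z": 0, "rx": 0, "ry": 0, "rz": 0}
    - {"x": -32, "y": 29, "z": 0, "rx": 0, "ry": 0, "rz": 0}
    - {"x": -32, "y": 29, "z": 0, "rx": 0, "ry": 0, "rz": 0}
    - {"x": -32, "y": 29, "z": 0, "rx": 0, "ry": 0, "rz": 0}
    - {"x": -32, "y": 29, "z": 0, "rx": 0, "ry": 0, "rz": 0}
    - {"x": -32, "y": 29, "z": 0, "rx": 0, "ry": 0, "rz": 0}
    - {"x": -32, "y": 29, "z": 0, "rx": 0, "ry": 0, "rz": 0}
    - {"x": -32, "y": 29, "z": 0, "rx": 0, "ry": 0, "rz": 0}
    - {"x": -32, "y": 29, "z": 0, "rx": 0, "ry": 0, "rz": 0}
    - {"x": -20, "y": 21, "z": 0, "rx": 0, "ry": 0, "rz": 0}
  fingers: 0

```text
time_s: 1.4
tcp_pos: [0.4064, 0.2053, 0.2314]
orientation: [0.0, 0.807, 0.591, -0.0]
ft_force: [1.2, -0.1, 0.4]
gripper_width: 0.0856
```

Request:
jog_arm:
  rows:
    - {"x": 0, "y": 0, "z": 0, "rx": 0, "ry": 0, "rz": 0.1}
    - {"x": 0, "y": 0, "z": 0, "rx": 0, "ry": 0, "rz": 0.13}
    - {"x": 0, "y": 0, "z": 0, "rx": 0, "ry": 0, "rz": 0.13}
    - {"x": 0, "y": 0, "z": 0, "rx": 0, "ry": 0, "rz": 0.13}
    - {"x": 0, "y": 0, "z": 0, "rx": 0, "ry": 0, "rz": 0.117}
    - {"x": 0, "y": 0, "z": 0, "rx": 0, "ry": 0, "rz": 0}

```text
time_s: 2.0
tcp_pos: [0.4055, 0.2085, 0.2313]
orientation: [0.0, 0.946, 0.324, -0.0]
ft_force: [0.6, 0.9, 0.3]
gripper_width: 0.0854
```

```bash
python3 - <<'E'
from h import *
snap('wrist','w2');s=observe();print(s['time_s'],s['tcp_pos'],Rq(s['orientation']).round(3),s['qpos'].round(2))
E
```

```text
2.05 [0.40550784 0.20852842 0.23126184] [[ 0.788  0.616 -0.   ]
 [ 0.616 -0.788 -0.   ]
 [-0.    -0.    -1.   ]] [-0.88  0.11  0.29  2.07 -0.04  0.97  0.09]
```

View pics/w2.png

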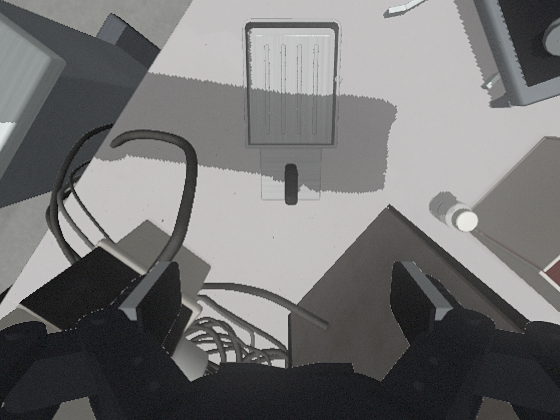

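```bash
python3 - <<'E'
from h import *
crop('w2',220,0,360,220,4,'w2c');crop('w2',370,0,560,130,4,'w2p')
E
```

```text
(no output)
```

View pics/w2c.png

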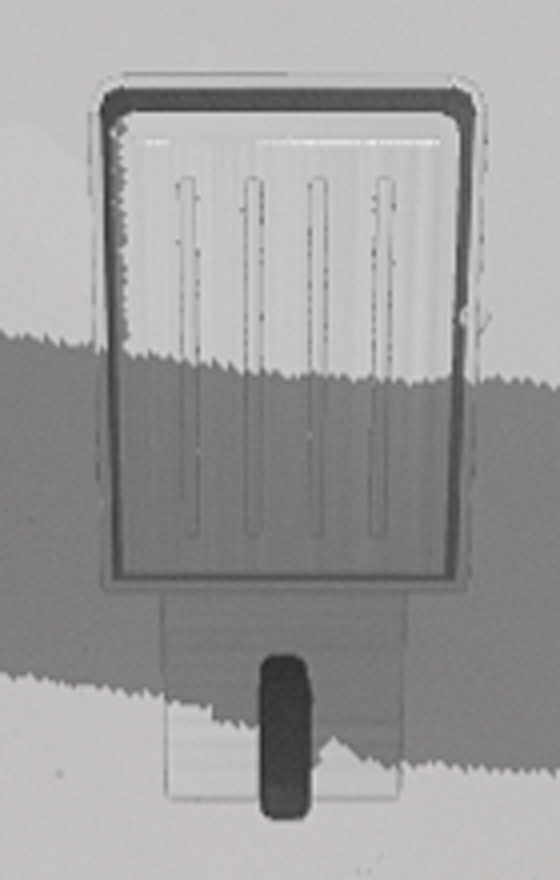

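View pics/w2p.png

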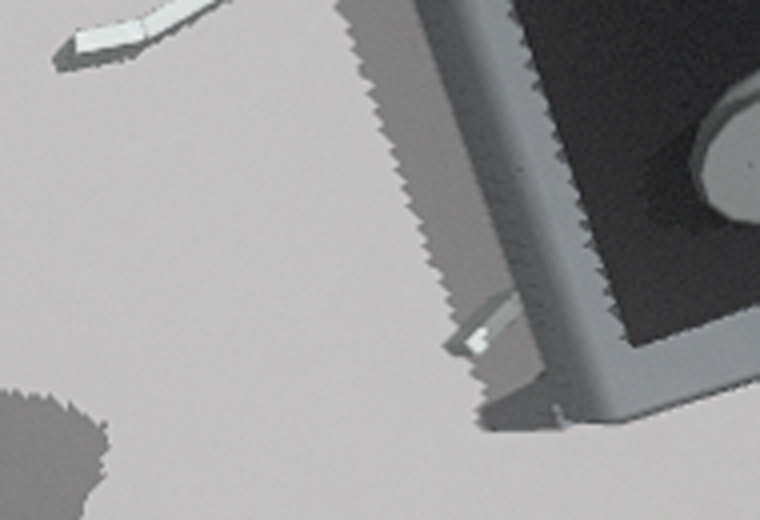

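```bash
python3 - <<'E'
from h import *
from scipy.optimize import least_squares
c=load('w2')
def M(p,m):
    cs,sn=np.cos(p[2]),np.sin(p[2]);return (p[0]+cs*m[0]-sn*m[1],p[1]+sn*m[0]+cs*m[1],m[2])
k=lambda x,y:(220+(x+.5)/4-.5,(y+.5)/4-.5)
tp=[((.15,-.045,.026),(488,74)),((.15,.045,.026),(88,74)),((.035,.045,.026),(100,590)),((.035,-.045,.026),(469,590)),((-.017,0,.051),(286,820))]
t=least_squares(lambda p:np.concatenate([w2px(c,M(p,m))-np.array(k(*q)) for m,q in tp]),[.41,.21,2.2],loss='soft_l1')
print('tray',t.x,np.degrees(t.x[2]),t.fun.reshape(-1,2).round(2))
s=observe();T=Rq(s['orientation']);d=np.array([t.x[0],t.x[1],.021])-s['tcp_pos']
print('tool shift mm',(T.T@d*1000).round(1))
x=T[:,0];print('tool x yaw',np.degrees(np.arctan2(x[1],x[0])))
# pump base from this view
h=lambda x,y:(370+(x+.5)/4-.5,(y+.5)/4-.5)
for nm,q,z in(('flare end',(75,42),.018),('bend',(143,28),.018),('rR end',(476,345),.012),('corner base R',(562,425),0)): print(nm,px2w(c,*h(*q),z).round(4))
E
```

```text
tray [0.41131799 0.21119452 2.2301623 ] 127.77888753795811 [[ 0.08 -0.26]
 [-0.19 -0.35]
 [ 0.61  0.19]
 [-0.3   0.28]
 [-0.11  0.23]]
tool shift mm [  6.2   1.5 210.3]
tool x yaw 38.02288992015703
flare end [0.3843 0.3904 0.018 ]
bend [0.3946 0.402  0.018 ]
rR end [0.5069 0.4032 0.012 ]
corner base R [0.5432 0.4078 0.    ]
```

Request:
jog_arm:
  rows:
    - {"x": 3, "y": 1, "z": 20, "rx": 0, "ry": 0, "rz": 0}
    - {"x": 3, "y": 0.5, "z": 40, "rx": 0, "ry": 0, "rz": 0.004}
    - {"x": 0, "y": 0, "z": 45, "rx": 0, "ry": 0, "rz": 0}
    - {"x": 0, "y": 0, "z": 45, "rx": 0, "ry": 0, "rz": 0}
    - {"x": 0, "y": 0, "z": 35, "rx": 0, "ry": 0, "rz": 0}
    - {"x": 0, "y": 0, "z": 20, "rx": 0, "ry": 0, "rz": 0}
    - {"x": 0, "y": 0, "z": 6, "rx": 0, "ry": 0, "rz": 0}
    - {"x": 0, "y": 0, "z": 0, "rx": 0, "ry": 0, "rz": 0}

```text
time_s: 2.85
tcp_pos: [0.4111, 0.2109, 0.0199]
orientation: [0.0, 0.946, 0.323, -0.001]
ft_force: [-0.9, 0.7, -0.3]
gripper_width: 0.0856
```

```bash
python3 - <<'E'
from h import *
snap('wrist','w3');s=observe();print(s['time_s'],s['tcp_pos'],s['ft_force'])
E
```

```text
2.9 [0.41168055 0.21120416 0.02072637] [ 0.48676606 -0.08841834 -0.82390105]
```

View pics/w3.png

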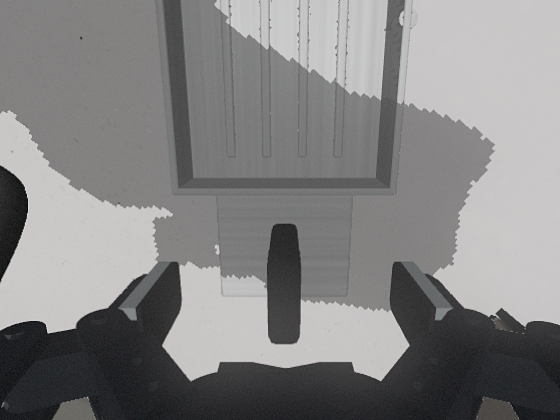

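The grip stands midway between the pads (285, 285). Closing.

Request:
jog_arm:
  rows:
    - {"x": 0, "y": 0, "z": 0, "rx": 0, "ry": 0, "rz": 0}
    - {"x": 0, "y": 0, "z": 0, "rx": 0, "ry": 0, "rz": 0}
    - {"x": 0, "y": 0, "z": 0, "rx": 0, "ry": 0, "rz": 0}
    - {"x": 0, "y": 0, "z": 0, "rx": 0, "ry": 0, "rz": 0}
    - {"x": 0, "y": 0, "z": 0, "rx": 0, "ry": 0, "rz": 0}
    - {"x": 0, "y": 0, "z": 0, "rx": 0, "ry": 0, "rz": 0}
    - {"x": 0, "y": 0, "z": 0, "rx": 0, "ry": 0, "rz": 0}
    - {"x": 0, "y": 0, "z": 0, "rx": 0, "ry": 0, "rz": 0}
  fingers: 1
  newtons: 50

```text
time_s: 3.7
tcp_pos: [0.4114, 0.2111, 0.0207]
orientation: [-0.0, 0.946, 0.323, 0.0]
ft_force: [-0.8, -1.2, 6.4]
gripper_width: 0.0111
```

```bash
python3 - <<'E'
from h import *
s=observe();print(s['time_s'],s['tcp_pos'],s['ft_force'],s['gripper_width'],s['torque'])
# pump refit joint top + wrist
from scipy.optimize import least_squares
c=load('top0');w=load('w2')
g=lambda x,y:np.array([90+(x+.5)/7-.5,145+(y+.5)/7-.5])
h=lambda x,y:np.array((370+(x+.5)/4-.5,(y+.5)/4-.5))
pts=[((.09,.086,.112),(66,472)),((.09,-.086,.112),(228,100)),((-.03,.086,.112),(338,572)),((-.03,-.086,.112),(495,185)),((-.09,.086,.0),(520,672)),((-.09,.086,.052),(506,645)),((-.09,-.086,.052),(655,285)),((-.09,-.086,0),(674,312))]
def M(p,m):
    cs,sn=np.cos(p[2]),np.sin(p[2]);return (p[0]+cs*m[0]-sn*m[1],p[1]+sn*m[0]+cs*m[1],m[2])
r=least_squares(lambda p:np.concatenate([w2px(c,M(p,m))-g(*q) for m,q in pts]+[w2px(w,M(p,(-.09,-.086,.052)))-h(616,420)]),[.5,.52,1.16],loss='soft_l1')
print(r.x,np.degrees(r.x[2]));print(r.fun.reshape(-1,2).round(2))
E
```

```text
3.7 [0.41137489 0.21113506 0.02066434] [-0.83626751 -1.23631108  6.44276235] 0.011133317631057573 [-0.10131955  0.23384784  0.01818058]
[0.48365691 0.51120279 1.16864647] 66.95851058427725
[[-2.72  0.73]
 [-1.28 -1.31]
 [-1.63  0.74]
 [-0.31  0.34]
 [ 0.71  0.49]
 [-1.    1.29]
 [ 0.1  -1.25]
 [ 0.33 -0.45]
 [-0.33  1.11]]
```

Request:
jog_arm:
  rows:
    - {"x": 0, "y": 0, "z": -1.5, "rx": 0, "ry": 0, "rz": 0}
    - {"x": 0, "y": 0, "z": -1.5, "rx": 0, "ry": 0, "rz": 0}
    - {"x": 0, "y": 0, "z": 0, "rx": 0, "ry": 0, "rz": 0.06}
    - {"x": 0, "y": 0, "z": 0, "rx": 0, "ry": 0, "rz": 0.08}

```text
time_s: 4.1
tcp_pos: [0.4111, 0.2108, 0.0232]
orientation: [0.0, 0.967, 0.254, -0.0]
ft_force: [0.1, -0.2, -3.2]
gripper_width: 0.0115
```

```bash
python3 - <<'E'
from h import *
s=observe();print(s['time_s'],s['tcp_pos'],s['ft_force'],s['gripper_width'],s['torque'])
c=load('w2');print(px2w(c,390,207,0),px2w(c,445,210,0),px2w(load('top0'),220,175,0))
E
```

```text
4.1 [0.41110504 0.21083934 0.02322799] [ 0.11694663 -0.18245111 -3.16869847] 0.011480934512938589 [-0.11644133 -0.09924388  0.04498913]
[0.51868332 0.2529912  0.        ] [0.56910867 0.28779796 0.        ] [0.565434   0.29057491 0.        ]
```

Request:
jog_arm:
  rows:
    - {"x": 0, "y": 0, "z": 0, "rx": 0, "ry": 0, "rz": 0.11}
    - {"x": 0, "y": 0, "z": 0, "rx": 0, "ry": 0, "rz": 0.12}
    - {"x": 0, "y": 0, "z": 0, "rx": 0, "ry": 0, "rz": 0.12}
    - {"x": 0, "y": 0, "z": 0, "rx": 0, "ry": 0, "rz": 0.12}
    - {"x": 0, "y": 0, "z": 0, "rx": 0, "ry": 0, "rz": 0.12}
    - {"x": 0, "y": 0, "z": 0, "rx": 0, "ry": 0, "rz": 0.12}
    - {"x": 0, "y": 0, "z": 0, "rx": 0, "ry": 0, "rz": 0.11}
    - {"x": 0, "y": 0, "z": 0, "rx": 0, "ry": 0, "rz": 0.07}
    - {"x": 0, "y": 0, "z": 0, "rx": 0, "ry": 0, "rz": 0.026}
    - {"x": 0, "y": 0, "z": 0, "rx": 0, "ry": 0, "rz": 0}

```text
time_s: 5.1
tcp_pos: [0.411, 0.211, 0.0231]
orientation: [0.0, 0.98, -0.198, -0.0]
ft_force: [0.2, -0.4, -2.5]
gripper_width: 0.0114
```

```bash
python3 - <<'E'
from h import *
snap('wrist','w4');s=observe();print(s['time_s'],s['tcp_pos'],s['ft_force'],s['gripper_width'],s['torque'])
T=Rq(s['orientation']);print(np.degrees(np.arctan2(T[1,0],T[0,0])),s['qpos'].round(2))
E
```

```text
5.15 [0.41107137 0.21100297 0.02319569] [-0.55421334 -0.24562766 -2.80581451] 0.011188724830743612 [-0.17735478  0.03240962 -0.01717548]
-22.77184229440709 [-1.    0.52  0.49  2.23 -0.5   0.5  -0.52]
```

View pics/w4.png

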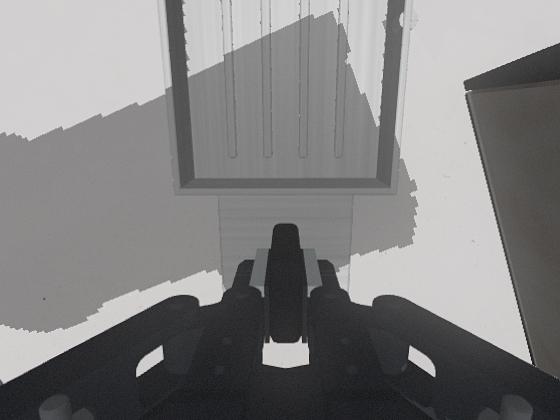

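The tray followed the hand, still square in the pads (grip at 285, 285). Now I check the pump from the fixed cameras.

```bash
python3 - <<'E'
from h import *
snap('top','top1');snap('scene','sc1')
crop('top1',90,145,250,265,5,'t1c');crop('sc1',120,190,320,340,4,'s1c')
E
```

```text
(no output)
```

View pics/t1c.png

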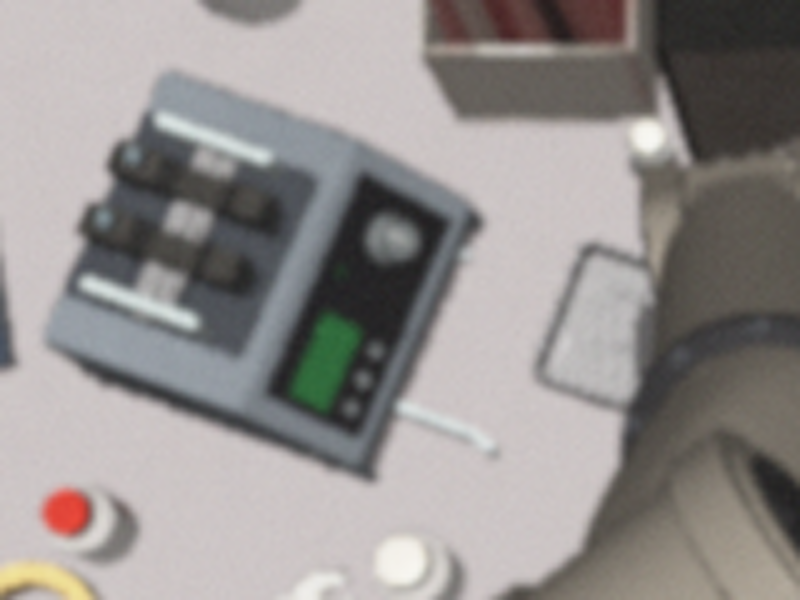

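View pics/s1c.png

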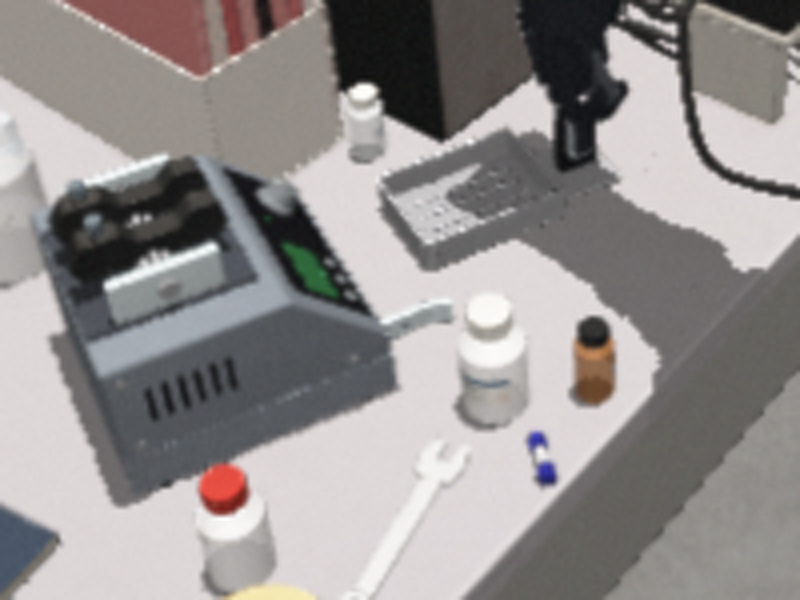

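```bash
python3 - <<'E'
from h import *
crop('sc1',120,220,240,320,6,'s1p')
E
```

```text
(no output)
```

View pics/s1p.png

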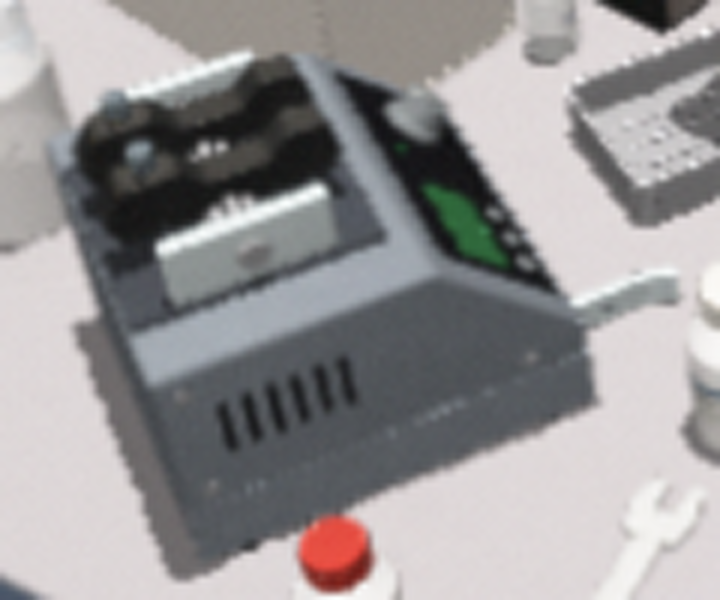

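```bash
cat > fit.py <<'E'
from h import *
from scipy.optimize import least_squares
a=load('top1');w=load('w2');sc=load('sc1')
gt=lambda x,y:np.array([90+(x+.5)/5-.5,145+(y+.5)/5-.5])
g0=lambda x,y:np.array([90+(x+.5)/7-.5,145+(y+.5)/7-.5])
h=lambda x,y:np.array((370+(x+.5)/4-.5,(y+.5)/4-.5))
s=lambda x,y:np.array((120+(x+.5)/6-.5,220+(y+.5)/6-.5))
L=[(a,(-.09,.086,0),gt(373,480)),(a,(-.09,-.086,0),gt(481,221)),(a,(-.03,.086,.112),gt(243,408)),(a,(-.03,-.086,.112),gt(356,138)),(a,(.09,-.086,.112),gt(165,70)),(a,(.09,.086,.112),gt(46,340)),
(sc,(-.03,.086,.112),s(434,276)),(sc,(.09,.086,.112),s(146,386)),(sc,(-.09,.086,0),s(597,402)),(sc,(-.09,.086,.052),s(584,328)),
(w,(-.09,-.086,.052),h(616,420))]
def M(p,m):
    cs,sn=np.cos(p[2]),np.sin(p[2]);return (p[0]+cs*m[0]-sn*m[1],p[1]+sn*m[0]+cs*m[1],m[2])
sg=lambda C:{id(a):1.,id(sc):1.,id(w):1.5}[id(C)]
r=least_squares(lambda p:np.concatenate([(w2px(C,M(p,m))-q)/sg(C) for C,m,q in L]),[.5,.52,1.16],loss='soft_l1')
p=r.x
def inp(x):
    d=np.array(x[:2])-p[:2];cs,sn=np.cos(p[2]),np.sin(p[2]);return np.array([cs*d[0]+sn*d[1],-sn*d[0]+cs*d[1]])
if __name__=='__main__':
    print(p,np.degrees(p[2]));print(r.fun.reshape(-1,2).round(2))
    for nm,C,q,z in(('flare end',a,gt(492,450),.018),('bend',a,gt(472,432),.018),('fence at mouth',a,gt(400,408),.018),('R end',a,gt(466,256),.012),('flare',w,h(75,42),.018),('bend',w,h(143,28),.018),('R',w,h(476,345),.012),('flare',sc,s(678,282),.018),('bend',sc,s(637,283),.018)): print(nm,inp(px2w(C,*q,z)).round(4))
    print('tcp',inp(observe()['tcp_pos']))
E
python3 fit.py
```

```text
[0.48435111 0.51088899 1.1629083 ] 66.62973759532373
[[ 0.25  0.33]
 [ 0.57 -0.12]
 [-2.05  0.57]
 [-0.58 -0.98]
 [-1.39 -1.39]
 [-2.49 -0.35]
 [ 0.46  0.14]
 [ 0.15  0.76]
 [ 0.25  0.7 ]
 [ 0.43 -0.58]
 [-0.53  1.1 ]]
flare end [-0.1524  0.0462]
bend [-0.1372  0.0402]
fence at mouth [-0.0918  0.0415]
R end [-0.0915 -0.0593]
flare [-0.1503  0.0441]
bend [-0.1355  0.0392]
R [-0.0899 -0.0634]
flare [-0.1477  0.0512]
bend [-0.1312  0.0419]
tcp [-0.30430799 -0.05176905]
```

Request:
jog_arm:
  rows:
    - {"x": -5, "y": -8, "z": 0, "rx": 0, "ry": 0, "rz": 0.005}
    - {"x": -7, "y": -16, "z": 0, "rx": 0, "ry": 0, "rz": 0.003}
    - {"x": -7, "y": -16, "z": 0, "rx": 0, "ry": 0, "rz": 0}
    - {"x": -7, "y": -11, "z": 0, "rx": 0, "ry": 0, "rz": 0}
    - {"x": -5, "y": -3, "z": 0, "rx": 0, "ry": 0, "rz": 0}
    - {"x": -2, "y": 0, "z": 0, "rx": 0, "ry": 0, "rz": 0}
    - {"x": 0, "y": 0, "z": 0, "rx": 0, "ry": 0, "rz": 0}

```text
time_s: 5.95
tcp_pos: [0.4015, 0.273, 0.0232]
orientation: [0.0, 0.979, -0.202, -0.0]
ft_force: [-0.5, 0.2, -1.8]
gripper_width: 0.0112
```

```bash
python3 - <<'E'
from fit import *
snap('scene','sc2');s=observe();T=Rq(s['orientation'])
print(s['time_s'],'pump',inp(s['tcp_pos']),s['tcp_pos'][2],'F tool',T.T@s['ft_force'],'yaw',np.degrees(np.arctan2(T[1,0],T[0,0]))+90-np.degrees(p[2]))
crop('sc2',180,190,320,310,5,'s2c')
E
```

```text
6.0 pump [-0.25126385 -0.01873012] 0.02323564075764152 F tool [-0.07862964  0.5846534   2.97128689] yaw 0.015585134466007844
```

View pics/s2c.png

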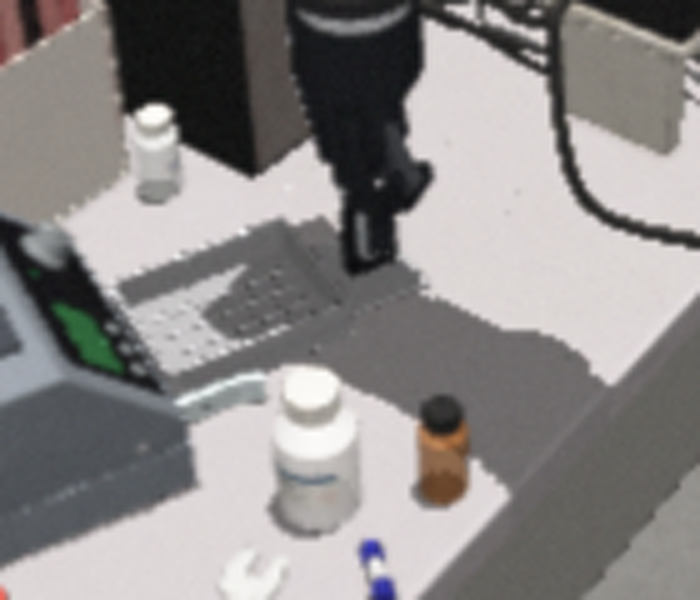

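Request:
jog_arm:
  rows:
    - {"x": -2, "y": 0, "z": 0, "rx": 0, "ry": 0, "rz": 0}
    - {"x": -2, "y": 0, "z": 0, "rx": 0, "ry": 0, "rz": 0}
    - {"x": -2, "y": 0, "z": 0, "rx": 0, "ry": 0, "rz": 0}
    - {"x": -1, "y": 0, "z": 0, "rx": 0, "ry": 0, "rz": 0}
    - {"x": 0, "y": 0, "z": 0, "rx": 0, "ry": 0, "rz": 0}

```text
time_s: 6.5
tcp_pos: [0.3956, 0.2765, 0.0233]
orientation: [-0.0, 0.979, -0.202, -0.0]
ft_force: [0.4, -0.5, -2.8]
gripper_width: 0.0112
```

Request:
jog_arm:
  rows:
    - {"x": -1, "y": 0, "z": 0, "rx": 0, "ry": 0, "rz": 0}
    - {"x": -1, "y": 0, "z": 0, "rx": 0, "ry": 0, "rz": 0}
    - {"x": 0, "y": 0, "z": 0, "rx": 0, "ry": 0, "rz": 0}

```text
time_s: 6.8
tcp_pos: [0.3938, 0.2773, 0.0233]
orientation: [0.0, 0.979, -0.202, -0.0]
ft_force: [-0.1, -0.1, -2.8]
gripper_width: 0.0113
```

Request:
jog_arm:
  rows:
    - {"x": -1, "y": 0, "z": 0, "rx": 0, "ry": 0, "rz": 0}
    - {"x": -1, "y": 0, "z": 0, "rx": 0, "ry": 0, "rz": 0}
    - {"x": 0, "y": 0, "z": 0, "rx": 0, "ry": 0, "rz": 0}

```text
time_s: 7.1
tcp_pos: [0.3926, 0.2777, 0.0234]
orientation: [-0.0, 0.979, -0.203, 0.0]
ft_force: [1.5, -0.9, -1.9]
gripper_width: 0.0111
```

```bash
cat > st.py <<'E'
from fit import *
s=observe();T=Rq(s['orientation'])
print(s['time_s'],'pump mm',(inp(s['tcp_pos'])*1000).round(2),'z',round(s['tcp_pos'][2]*1000,2),'F tool',(T.T@s['ft_force']).round(2),'tq',(T.T@s['torque']).round(3),'yaw',round(np.degrees(np.arctan2(T[1,0],T[0,0]))+90-np.degrees(p[2]),2),'w',s['gripper_width'])
E
python3 st.py
```

```text
7.1 pump mm [-250.49   -8.24] z 23.37 F tool [1.69 0.22 1.88] tq [-0.329  0.472  0.274] yaw -0.01 w 0.011077340179630402
```

Request:
jog_arm:
  rows:
    - {"x": -1, "y": 0, "z": 0, "rx": 0, "ry": 0, "rz": 0}
    - {"x": 0, "y": 0, "z": 0, "rx": 0, "ry": 0, "rz": 0}
    - {"x": 0, "y": 0, "z": 0, "rx": 0, "ry": 0, "rz": 0}

```text
time_s: 7.4
tcp_pos: [0.392, 0.2777, 0.0234]
orientation: [0.0, 0.979, -0.203, 0.001]
ft_force: [3.3, -4.0, -2.0]
gripper_width: 0.0114
```

```bash
python3 st.py
```

```text
7.4 pump mm [-250.67   -7.67] z 23.41 F tool [4.64 2.39 2.03] tq [-0.636  1.122  0.496] yaw -0.04 w 0.01143791334086898
```

Request:
jog_arm:
  rows:
    - {"x": 0.7, "y": -1, "z": 0, "rx": 0, "ry": 0, "rz": 0}
    - {"x": 0, "y": -2, "z": 0, "rx": 0, "ry": 0, "rz": 0}
    - {"x": 0, "y": -2, "z": 0, "rx": 0, "ry": 0, "rz": 0}
    - {"x": 0, "y": -1, "z": 0, "rx": 0, "ry": 0, "rz": 0}

```text
time_s: 7.8
tcp_pos: [0.3946, 0.2832, 0.0232]
orientation: [0.0, 0.979, -0.203, 0.0]
ft_force: [3.9, -4.6, -3.0]
gripper_width: 0.0114
```

```bash
python3 st.py
```

```text
7.8 pump mm [-244.65   -7.93] z 23.24 F tool [5.34 2.65 3.01] tq [-0.9    1.094  0.372] yaw 0.0 w 0.011402057629475342
```

Request:
jog_arm:
  rows:
    - {"x": 0, "y": -1, "z": 0, "rx": 0, "ry": 0, "rz": 0}
    - {"x": 0, "y": -2, "z": 0, "rx": 0, "ry": 0, "rz": 0}
    - {"x": 0, "y": -2, "z": 0, "rx": 0, "ry": 0, "rz": 0}
    - {"x": 0, "y": -1, "z": 0, "rx": 0, "ry": 0, "rz": 0}

```text
time_s: 8.2
tcp_pos: [0.3969, 0.2886, 0.0232]
orientation: [0.0, 0.979, -0.203, 0.0]
ft_force: [1.8, -5.6, -2.3]
gripper_width: 0.0111
```

```bash
python3 st.py
```

```text
8.2 pump mm [-238.77   -7.92] z 23.19 F tool [3.86 4.38 2.29] tq [-0.972  1.112  0.471] yaw 0.0 w 0.011089072457809403
```

```bash
python3 - <<'E'
from h import *
snap('top','top3');snap('wrist','w5');snap('scene','sc3')
crop('top3',150,190,230,250,9,'t3c');crop('sc3',180,190,280,290,6,'s3c')
E
```

```text
(no output)
```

View pics/t3c.png

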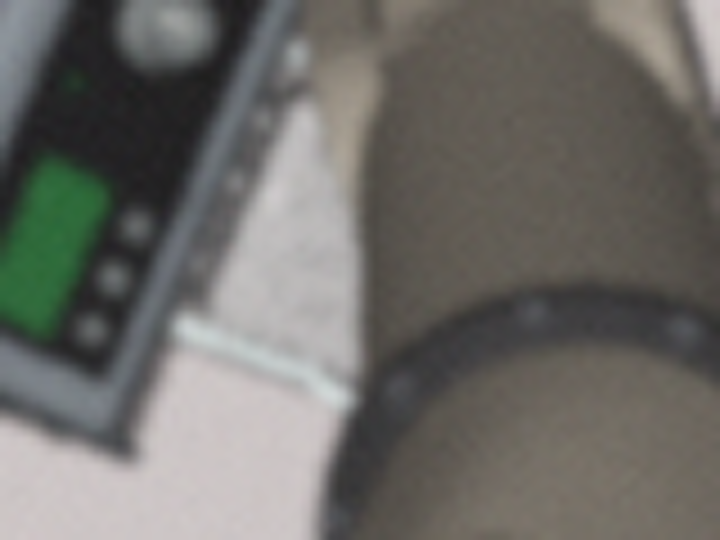

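View pics/w5.png

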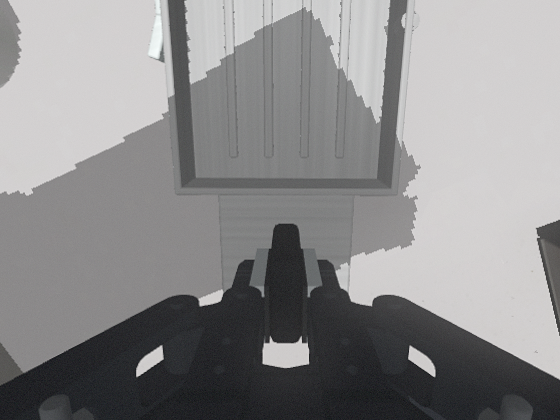

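View pics/s3c.png

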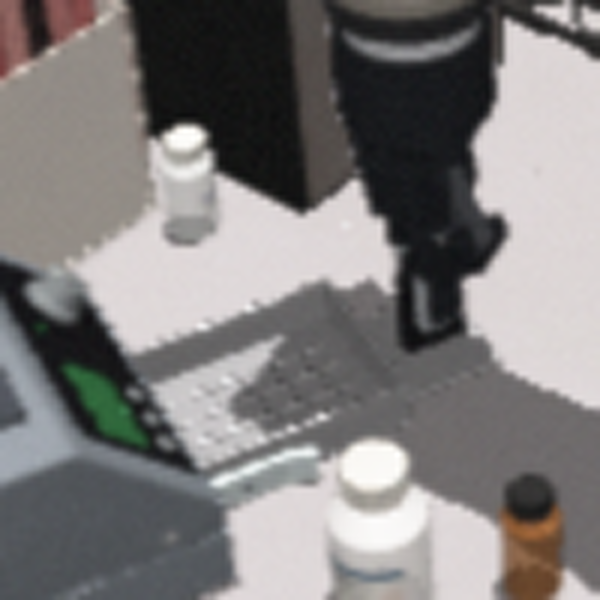

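Request:
jog_arm:
  rows:
    - {"x": 0.5, "y": -1, "z": 0, "rx": 0, "ry": 0, "rz": 0}
    - {"x": 0, "y": -1, "z": 0, "rx": 0, "ry": 0, "rz": 0}
    - {"x": 0, "y": -1, "z": 0, "rx": 0, "ry": 0, "rz": 0}
    - {"x": 0, "y": 0, "z": 0, "rx": 0, "ry": 0, "rz": 0}

```text
time_s: 8.75
tcp_pos: [0.3984, 0.2917, 0.0233]
orientation: [0.0, 0.979, -0.202, 0.0]
ft_force: [3.9, -4.2, -3.2]
gripper_width: 0.0112
```

```bash
python3 st.py
```

```text
8.75 pump mm [-235.25   -8.06] z 23.27 F tool [5.24 2.36 3.2 ] tq [-0.708  1.002  0.425] yaw 0.04 w 0.011155379700077607
```

Request:
jog_arm:
  rows:
    - {"x": 0, "y": -1, "z": 0, "rx": 0, "ry": 0, "rz": 0}
    - {"x": 0, "y": -1, "z": 0, "rx": 0, "ry": 0, "rz": 0}
    - {"x": 0, "y": -1, "z": 0, "rx": 0, "ry": 0, "rz": 0}
    - {"x": 0, "y": -1, "z": 0, "rx": 0, "ry": 0, "rz": 0}
    - {"x": 0, "y": 0, "z": 0, "rx": 0, "ry": 0, "rz": 0}

```text
time_s: 9.25
tcp_pos: [0.4, 0.2954, 0.0233]
orientation: [0.0, 0.979, -0.202, 0.0]
ft_force: [2.3, -3.5, -2.8]
gripper_width: 0.0113
```

```bash
python3 st.py
```

```text
9.25 pump mm [-231.3    -8.04] z 23.29 F tool [3.52 2.29 2.82] tq [-0.759  1.015  0.461] yaw 0.04 w 0.011261434419417814
```

Request:
jog_arm:
  rows:
    - {"x": 0.4, "y": -1.5, "z": 0, "rx": 0, "ry": 0, "rz": 0}
    - {"x": 0, "y": -1.5, "z": 0, "rx": 0, "ry": 0, "rz": 0}
    - {"x": 0, "y": -1.5, "z": 0, "rx": 0, "ry": 0, "rz": 0}
    - {"x": 0, "y": -1.5, "z": 0, "rx": 0, "ry": 0, "rz": 0}
    - {"x": 0, "y": 0, "z": 0, "rx": 0, "ry": 0, "rz": 0}

```text
time_s: 9.75
tcp_pos: [0.4027, 0.3012, 0.0233]
orientation: [-0.0, 0.979, -0.202, 0.0]
ft_force: [3.0, -3.1, -2.0]
gripper_width: 0.0111
```

```bash
python3 st.py
```

```text
9.75 pump mm [-224.87   -8.24] z 23.31 F tool [3.96 1.62 1.97] tq [-0.575  0.841  0.42 ] yaw 0.06 w 0.01114528029926386
```

Request:
jog_arm:
  rows:
    - {"x": 0, "y": -1.5, "z": 0, "rx": 0, "ry": 0, "rz": 0}
    - {"x": 0, "y": -1.5, "z": 0, "rx": 0, "ry": 0, "rz": 0}
    - {"x": 0, "y": -1.5, "z": 0, "rx": 0, "ry": 0, "rz": 0}
    - {"x": 0, "y": -1.5, "z": 0, "rx": 0, "ry": 0, "rz": 0}
    - {"x": 0, "y": 0, "z": 0, "rx": 0, "ry": 0, "rz": 0}

```text
time_s: 10.25
tcp_pos: [0.4051, 0.3067, 0.0233]
orientation: [-0.0, 0.979, -0.202, 0.0]
ft_force: [2.2, -1.9, -2.8]
gripper_width: 0.0111
```

```bash
python3 st.py
```

```text
10.25 pump mm [-218.88   -8.26] z 23.32 F tool [2.79 0.89 2.8 ] tq [-0.568  0.796  0.455] yaw 0.06 w 0.011097700081131895
```

Request:
jog_arm:
  rows:
    - {"x": 0, "y": -2, "z": 0, "rx": 0, "ry": 0, "rz": 0}
    - {"x": 0, "y": -2, "z": 0, "rx": 0, "ry": 0, "rz": 0}
    - {"x": 0, "y": -2, "z": 0, "rx": 0, "ry": 0, "rz": 0}
    - {"x": 0, "y": -2, "z": 0, "rx": 0, "ry": 0, "rz": 0}
    - {"x": 0, "y": 0, "z": 0, "rx": 0, "ry": 0, "rz": 0}

```text
time_s: 10.75
tcp_pos: [0.4084, 0.3142, 0.0233]
orientation: [-0.0, 0.979, -0.202, 0.0]
ft_force: [2.7, -2.0, -3.5]
gripper_width: 0.011
```

```bash
python3 st.py
```

```text
10.75 pump mm [-210.73   -8.29] z 23.33 F tool [3.26 0.72 3.45] tq [-0.476  0.807  0.424] yaw 0.06 w 0.011046810729184812
```

Request:
jog_arm:
  rows:
    - {"x": 0, "y": -2, "z": 0, "rx": 0, "ry": 0, "rz": 0}
    - {"x": 0, "y": -2, "z": 0, "rx": 0, "ry": 0, "rz": 0}
    - {"x": 0, "y": -2, "z": 0, "rx": 0, "ry": 0, "rz": 0}
    - {"x": 0, "y": -2, "z": 0, "rx": 0, "ry": 0, "rz": 0}
    - {"x": 0, "y": 0, "z": 0, "rx": 0, "ry": 0, "rz": 0}

```text
time_s: 11.25
tcp_pos: [0.4115, 0.3215, 0.0233]
orientation: [-0.0, 0.979, -0.202, 0.0]
ft_force: [2.8, -2.4, -2.5]
gripper_width: 0.0114
```

```bash
python3 st.py
```

```text
11.25 pump mm [-202.79   -8.29] z 23.34 F tool [3.56 1.06 2.49] tq [-0.536  0.825  0.472] yaw 0.06 w 0.011350305929612317
```

Request:
jog_arm:
  rows:
    - {"x": 0, "y": -2, "z": 0, "rx": 0, "ry": 0, "rz": 0}
    - {"x": 0, "y": -2, "z": 0, "rx": 0, "ry": 0, "rz": 0}
    - {"x": 0, "y": -2, "z": 0, "rx": 0, "ry": 0, "rz": 0}
    - {"x": 0, "y": -2, "z": 0, "rx": 0, "ry": 0, "rz": 0}
    - {"x": 0, "y": 0, "z": 0, "rx": 0, "ry": 0, "rz": 0}

```text
time_s: 11.75
tcp_pos: [0.4147, 0.3288, 0.0233]
orientation: [-0.0, 0.979, -0.202, 0.0]
ft_force: [3.2, -3.2, -3.8]
gripper_width: 0.0112
```

```bash
python3 st.py
```

```text
11.75 pump mm [-194.8   -8.3] z 23.33 F tool [4.23 1.65 3.79] tq [-0.624  0.842  0.448] yaw 0.06 w 0.011225968845091508
```

Request:
jog_arm:
  rows:
    - {"x": 0, "y": -2, "z": 0, "rx": 0, "ry": 0, "rz": 0.002}
    - {"x": 0, "y": -2, "z": 0, "rx": 0, "ry": 0, "rz": 0.002}
    - {"x": 0, "y": -2, "z": 0, "rx": 0, "ry": 0, "rz": 0}
    - {"x": 0, "y": -2, "z": 0, "rx": 0, "ry": 0, "rz": 0}
    - {"x": 0, "y": -2, "z": 0, "rx": 0, "ry": 0, "rz": 0}
    - {"x": 0, "y": 0, "z": 0, "rx": 0, "ry": 0, "rz": 0}

```text
time_s: 12.35
tcp_pos: [0.4186, 0.338, 0.0233]
orientation: [-0.0, 0.979, -0.204, 0.0]
ft_force: [3.7, -2.2, -3.5]
gripper_width: 0.0116
```

```bash
python3 st.py
```

```text
12.35 pump mm [-184.74   -8.25] z 23.33 F tool [4.28 0.56 3.52] tq [-0.542  0.88   0.286] yaw -0.16 w 0.011607864877103113
```

Request:
jog_arm:
  rows:
    - {"x": 0, "y": -2, "z": 0, "rx": 0, "ry": 0, "rz": 0}
    - {"x": 0, "y": -2, "z": 0, "rx": 0, "ry": 0, "rz": 0}
    - {"x": 0, "y": -2, "z": 0, "rx": 0, "ry": 0, "rz": 0}
    - {"x": 0, "y": -2, "z": 0, "rx": 0, "ry": 0, "rz": 0}
    - {"x": 0, "y": 0, "z": 0, "rx": 0, "ry": 0, "rz": 0}

```text
time_s: 12.85
tcp_pos: [0.4218, 0.3453, 0.0233]
orientation: [-0.0, 0.979, -0.204, 0.0]
ft_force: [3.1, -2.1, -4.1]
gripper_width: 0.0117
```

```bash
python3 st.py
```

```text
12.85 pump mm [-176.79   -8.3 ] z 23.3 F tool [3.7  0.7  4.11] tq [-0.472  0.856  0.238] yaw -0.17 w 0.011736776985422817
```

Request:
jog_arm:
  rows:
    - {"x": 0.3, "y": -2, "z": 0, "rx": 0, "ry": 0, "rz": 0}
    - {"x": 0, "y": -2, "z": 0, "rx": 0, "ry": 0, "rz": 0}
    - {"x": 0, "y": -2, "z": 0, "rx": 0, "ry": 0, "rz": 0}
    - {"x": 0, "y": -2, "z": 0, "rx": 0, "ry": 0, "rz": 0}
    - {"x": 0, "y": 0, "z": 0, "rx": 0, "ry": 0, "rz": 0}

```text
time_s: 13.35
tcp_pos: [0.4252, 0.3528, 0.0233]
orientation: [-0.0, 0.979, -0.204, 0.0]
ft_force: [2.2, -1.1, -3.6]
gripper_width: 0.0116
```

```bash
python3 st.py
```

```text
13.35 pump mm [-168.57   -8.37] z 23.33 F tool [2.43 0.15 3.59] tq [-0.258  0.55   0.287] yaw -0.15 w 0.011609376081303873
```

Request:
jog_arm:
  rows:
    - {"x": 0, "y": -1, "z": 0, "rx": 0, "ry": 0, "rz": 0}
    - {"x": 0, "y": -1, "z": 0, "rx": 0, "ry": 0, "rz": 0}
    - {"x": 0, "y": -1, "z": 0, "rx": 0, "ry": 0, "rz": 0}
    - {"x": 0, "y": 0, "z": 0, "rx": 0, "ry": 0, "rz": 0}

```text
time_s: 13.75
tcp_pos: [0.4263, 0.3551, 0.0233]
orientation: [-0.0, 0.979, -0.204, -0.0]
ft_force: [1.0, -1.0, -2.8]
gripper_width: 0.0112
```

```bash
python3 st.py
```

```text
13.75 pump mm [-166.03   -8.47] z 23.32 F tool [1.3  0.5  2.77] tq [-0.319  0.386  0.167] yaw -0.16 w 0.01121252630019057
```

Request:
jog_arm:
  rows:
    - {"x": 0, "y": -1, "z": 0, "rx": 0, "ry": 0, "rz": 0}
    - {"x": 0, "y": -1, "z": 0, "rx": 0, "ry": 0, "rz": 0}
    - {"x": 0, "y": 0, "z": 0, "rx": 0, "ry": 0, "rz": 0}

```text
time_s: 14.05
tcp_pos: [0.4264, 0.3557, 0.0231]
orientation: [0.001, 0.979, -0.204, -0.001]
ft_force: [-2.0, -4.2, 0.1]
gripper_width: 0.0111
```

```bash
python3 st.py
```

```text
14.05 pump mm [-165.46   -8.38] z 23.1 F tool [-0.11  4.65 -0.13] tq [-1.059  0.27   0.177] yaw -0.2 w 0.011094701818009011
```

Request:
jog_arm:
  rows:
    - {"x": 0, "y": -0.7, "z": 0, "rx": 0, "ry": 0, "rz": 0}
    - {"x": 0, "y": -0.7, "z": 0, "rx": 0, "ry": 0, "rz": 0}
    - {"x": 0, "y": 0, "z": 0, "rx": 0, "ry": 0, "rz": 0}

```text
time_s: 14.35
tcp_pos: [0.4266, 0.3561, 0.0229]
orientation: [0.001, 0.979, -0.204, -0.001]
ft_force: [-1.3, -6.9, 0.2]
gripper_width: 0.011
```

```bash
python3 st.py
```

```text
14.35 pump mm [-164.94   -8.4 ] z 22.9 F tool [ 1.57  6.81 -0.21] tq [-1.471  0.24   0.136] yaw -0.22 w 0.01097798964695754
```

Request:
jog_arm:
  rows:
    - {"x": 0, "y": -0.7, "z": 0, "rx": 0, "ry": 0, "rz": 0}
    - {"x": 0, "y": -0.7, "z": 0, "rx": 0, "ry": 0, "rz": 0}
    - {"x": 0, "y": 0, "z": 0, "rx": 0, "ry": 0, "rz": 0}

```text
time_s: 14.65
tcp_pos: [0.4269, 0.3568, 0.0227]
orientation: [0.002, 0.979, -0.204, -0.001]
ft_force: [-2.3, -7.3, -0.8]
gripper_width: 0.0116
```

```bash
python3 st.py
```

```text
14.65 pump mm [-164.23   -8.38] z 22.69 F tool [0.79 7.64 0.79] tq [-1.815  0.301  0.174] yaw -0.22 w 0.011600044424928024
```

Request:
jog_arm:
  rows:
    - {"x": 0, "y": -0.7, "z": 0, "rx": 0, "ry": 0, "rz": 0}
    - {"x": 0, "y": -0.7, "z": 0, "rx": 0, "ry": 0, "rz": 0}
    - {"x": 0, "y": 0, "z": 0, "rx": 0, "ry": 0, "rz": 0}

```text
time_s: 14.95
tcp_pos: [0.4273, 0.3577, 0.0225]
orientation: [0.002, 0.979, -0.205, -0.001]
ft_force: [-1.0, -8.6, -1.6]
gripper_width: 0.0113
```

```bash
python3 st.py
```

```text
14.95 pump mm [-163.26   -8.4 ] z 22.53 F tool [2.51 8.26 1.65] tq [-1.936  0.393  0.152] yaw -0.24 w 0.011330529648470509
```

Request:
jog_arm:
  rows:
    - {"x": 0, "y": -0.7, "z": 0, "rx": 0, "ry": 0, "rz": 0}
    - {"x": 0, "y": -0.7, "z": 0, "rx": 0, "ry": 0, "rz": 0}
    - {"x": 0, "y": 0, "z": 0, "rx": 0, "ry": 0, "rz": 0}

```text
time_s: 15.25
tcp_pos: [0.4277, 0.3588, 0.0224]
orientation: [0.003, 0.979, -0.204, -0.001]
ft_force: [-2.1, -7.8, -1.9]
gripper_width: 0.0112
```

```bash
python3 st.py; python3 - <<'E'
from h import *
snap('wrist','w6');snap('scene','sc4');crop('sc4',180,190,300,290,6,'s4c')
E
```

```text
15.25 pump mm [-162.08   -8.37] z 22.4 F tool [1.21 8.01 1.96] tq [-2.064  0.401  0.216] yaw -0.23 w 0.011238619427584804
```

View pics/w6.png

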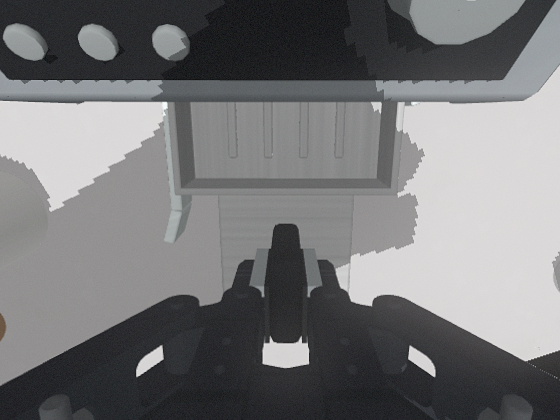

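View pics/s4c.png

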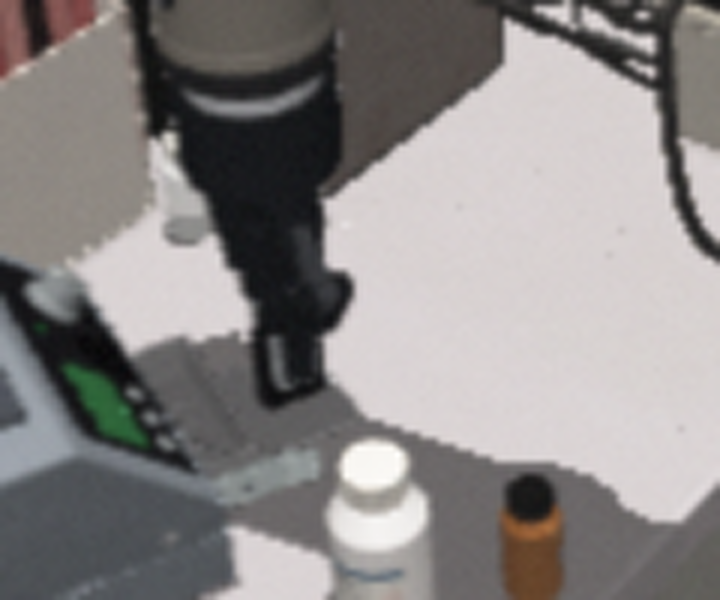

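Request:
jog_arm:
  rows:
    - {"x": 0, "y": -0.7, "z": 0, "rx": 0, "ry": 0, "rz": 0}
    - {"x": 0, "y": -0.7, "z": 0, "rx": 0, "ry": 0, "rz": 0}
    - {"x": 0, "y": 0, "z": 0, "rx": 0, "ry": 0, "rz": 0}

```text
time_s: 15.65
tcp_pos: [0.4284, 0.3601, 0.0223]
orientation: [0.003, 0.979, -0.205, -0.001]
ft_force: [-1.6, -7.4, -2.9]
gripper_width: 0.0111
```

```bash
python3 st.py
```

```text
15.65 pump mm [-160.64   -8.43] z 22.35 F tool [1.52 7.37 2.9 ] tq [-1.961  0.438  0.211] yaw -0.24 w 0.011140392538309186
```

Request:
jog_arm:
  rows:
    - {"x": 0, "y": -0.7, "z": 0, "rx": 0, "ry": 0, "rz": 0}
    - {"x": 0, "y": -0.7, "z": 0, "rx": 0, "ry": 0, "rz": 0}
    - {"x": 0, "y": 0, "z": 0, "rx": 0, "ry": 0, "rz": 0}

```text
time_s: 15.95
tcp_pos: [0.4292, 0.362, 0.0224]
orientation: [0.002, 0.979, -0.204, -0.001]
ft_force: [-0.4, -6.0, -3.5]
gripper_width: 0.0112
```

```bash
python3 st.py
```

```text
15.95 pump mm [-158.58   -8.4 ] z 22.41 F tool [2.02 5.66 3.55] tq [-1.741  0.485  0.167] yaw -0.22 w 0.011221098500516986
```

Request:
jog_arm:
  rows:
    - {"x": 0, "y": -0.7, "z": 0, "rx": 0, "ry": 0, "rz": 0}
    - {"x": 0, "y": -0.7, "z": 0, "rx": 0, "ry": 0, "rz": 0}
    - {"x": 0, "y": 0, "z": 0, "rx": 0, "ry": 0, "rz": 0}

```text
time_s: 16.25
tcp_pos: [0.4303, 0.3644, 0.0227]
orientation: [0.001, 0.979, -0.204, -0.001]
ft_force: [-1.3, -4.6, -4.9]
gripper_width: 0.0113
```

```bash
python3 st.py
```

```text
16.25 pump mm [-155.9    -8.48] z 22.71 F tool [0.65 4.77 4.93] tq [-1.49   0.471  0.204] yaw -0.19 w 0.011267461046534066
```

Request:
jog_arm:
  rows:
    - {"x": 0, "y": -0.7, "z": 0, "rx": 0, "ry": 0, "rz": 0}
    - {"x": 0, "y": 0, "z": 0, "rx": 0, "ry": 0, "rz": 0}

```text
time_s: 16.45
tcp_pos: [0.4304, 0.3648, 0.0227]
orientation: [0.001, 0.979, -0.204, -0.001]
ft_force: [-0.9, -5.9, -3.2]
gripper_width: 0.0112
```

```bash
python3 st.py
```

```text
16.45 pump mm [-155.5    -8.45] z 22.69 F tool [1.51 5.72 3.22] tq [-1.64   0.429  0.169] yaw -0.19 w 0.011160448394940561
```

Request:
jog_arm:
  rows:
    - {"x": 0, "y": -0.7, "z": 0, "rx": 0, "ry": 0, "rz": 0}
    - {"x": 0, "y": 0, "z": 0, "rx": 0, "ry": 0, "rz": 0}

```text
time_s: 16.65
tcp_pos: [0.4305, 0.365, 0.0227]
orientation: [0.002, 0.979, -0.204, -0.001]
ft_force: [-2.0, -6.1, -2.5]
gripper_width: 0.0111
```

```bash
python3 st.py
```

```text
16.65 pump mm [-155.27   -8.47] z 22.66 F tool [0.64 6.42 2.54] tq [-1.849  0.431  0.187] yaw -0.21 w 0.0111039711685949
```

Request:
jog_arm:
  rows:
    - {"x": 0, "y": -0.7, "z": 0, "rx": 0, "ry": 0, "rz": 0}
    - {"x": 0, "y": 0, "z": 0, "rx": 0, "ry": 0, "rz": 0}

```text
time_s: 16.85
tcp_pos: [0.4306, 0.3652, 0.0226]
orientation: [0.002, 0.979, -0.204, -0.001]
ft_force: [-2.0, -8.0, -2.5]
gripper_width: 0.0112
```

```bash
python3 st.py
```

```text
16.85 pump mm [-155.04   -8.46] z 22.6 F tool [1.36 8.08 2.51] tq [-1.987  0.405  0.12 ] yaw -0.21 w 0.011168080241894552
```

Request:
jog_arm:
  rows:
    - {"x": 0, "y": 0, "z": 0.8, "rx": 0, "ry": 0, "rz": 0}
    - {"x": 0, "y": 0.3, "z": 0.8, "rx": 0, "ry": 0, "rz": 0}
    - {"x": 0, "y": 0.3, "z": 0.7, "rx": 0, "ry": 0, "rz": 0}
    - {"x": 0, "y": 0.3, "z": 0, "rx": 0, "ry": 0, "rz": 0}
    - {"x": 0, "y": 0, "z": 0, "rx": 0, "ry": 0, "rz": 0}

```text
time_s: 17.35
tcp_pos: [0.4308, 0.3653, 0.021]
orientation: [0.001, 0.979, -0.204, -0.001]
ft_force: [-2.5, -7.5, 1.4]
gripper_width: 0.0109
```

```bash
python3 st.py
```

```text
17.35 pump mm [-154.9    -8.57] z 20.99 F tool [ 0.72  7.83 -1.36] tq [-1.477  0.175  0.133] yaw -0.22 w 0.010922133171437478
```

Seated with about 8 N against the stop and the grip end down. Releasing partway.

Request:
jog_arm:
  rows:
    - {"x": 0, "y": 0, "z": 0, "rx": 0, "ry": 0, "rz": 0}
    - {"x": 0, "y": 0, "z": 0, "rx": 0, "ry": 0, "rz": 0}
    - {"x": 0, "y": 0, "z": 0, "rx": 0, "ry": 0, "rz": 0}
    - {"x": 0, "y": 0, "z": 0, "rx": 0, "ry": 0, "rz": 0}
    - {"x": 0, "y": 0, "z": 0, "rx": 0, "ry": 0, "rz": 0}
  fingers: 0.5

```text
time_s: 17.85
tcp_pos: [0.4316, 0.3672, 0.0211]
orientation: [-0.0, 0.979, -0.204, 0.0]
ft_force: [0.1, 0.0, 0.2]
gripper_width: 0.0425
```

```bash
python3 st.py; python3 - <<'E'
from h import *
snap('wrist','w7')
E
```

```text
17.85 pump mm [-152.82   -8.58] z 21.14 F tool [ 0.07 -0.04 -0.18] tq [ 0.004  0.016 -0.023] yaw -0.16 w 0.04251859997994905
```

View pics/w7.png

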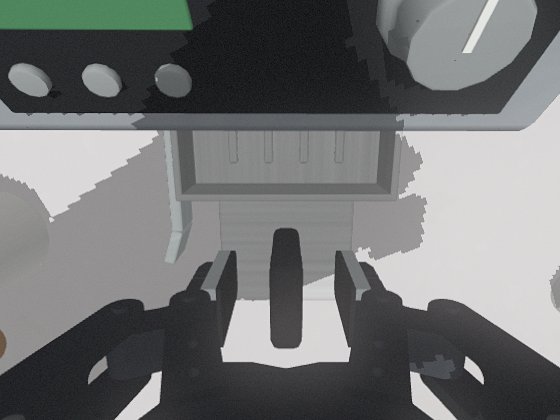

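Request:
jog_arm:
  rows:
    - {"x": 0, "y": 1, "z": -5, "rx": 0, "ry": 0, "rz": 0}
    - {"x": 0, "y": 1, "z": -15, "rx": 0, "ry": 0, "rz": 0}
    - {"x": 0, "y": 0, "z": -30, "rx": 0, "ry": 0, "rz": 0}
    - {"x": 0, "y": 0, "z": -30, "rx": 0, "ry": 0, "rz": 0}
    - {"x": 0, "y": 10, "z": -30, "rx": 0, "ry": 0, "rz": 0}
    - {"x": 0, "y": 10, "z": -30, "rx": 0, "ry": 0, "rz": 0}
    - {"x": 0, "y": 5, "z": -15, "rx": 0, "ry": 0, "rz": 0}
    - {"x": 0, "y": 0, "z": 0, "rx": 0, "ry": 0, "rz": 0}
    - {"x": 0, "y": 0, "z": 0, "rx": 0, "ry": 0, "rz": 0}

```text
time_s: 18.8
tcp_pos: [0.4203, 0.3423, 0.1758]
orientation: [-0.0, 0.979, -0.204, -0.0]
ft_force: [0.4, 0.3, -0.3]
gripper_width: 0.0431
```

```bash
python3 st.py; python3 - <<'E'
from h import *
snap('wrist','w8');crop('w8',140,80,420,290,2.8,'w8c')
E
```

```text
18.8 pump mm [-180.19   -8.1 ] z 175.82 F tool [ 0.27 -0.47  0.33] tq [ 0.045 -0.004  0.033] yaw -0.15 w 0.04307605271702929
```

View pics/w8.png

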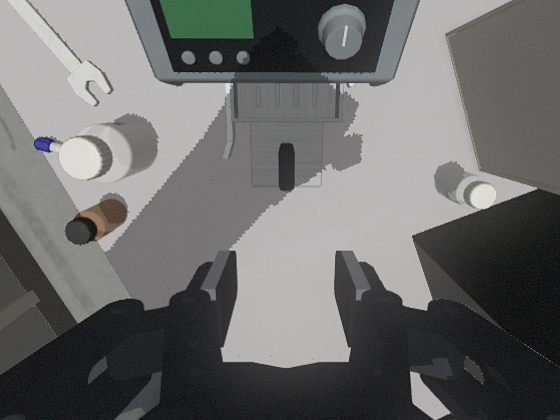

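View pics/w8c.png

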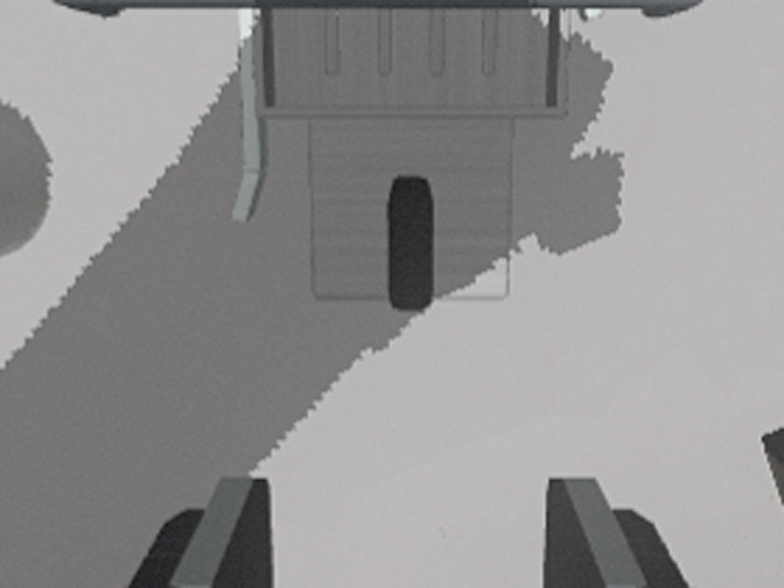

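```bash
python3 - <<'E'
from fit import *
c=load('w8');k=lambda x,y:(140+(x+.5)/2.8-.5,80+(y+.5)/2.8-.5)
tp=[((.035,.045,.026),(256,117)),((.035,-.045,.026),(568,117)),((-.017,0,.051),(410,311)),((.017,0,.003),(410,175))]
t=least_squares(lambda P:np.concatenate([w2px(c,M(P,m))-np.array(k(*q)) for m,q in tp]),[.43,.367,1.163]).x
print('grip pump',inp(t[:2])*1000,'yaw err deg',np.degrees(t[2]-p[2]))
for nm,q,z in(('fence end',(241,221),.018),('bend',(252,172),.018),('R rail end',(590,16),.012)):
    w=px2w(c,*k(*q),z);d=w[:2]-t[:2];print(nm,'pump',inp(w)*1000,'tray',1000*np.array([np.cos(t[2])*d[0]+np.sin(t[2])*d[1],-np.sin(t[2])*d[0]+np.cos(t[2])*d[1]]))
E
```

```text
grip pump [-154.95393964   -9.17926784] yaw err deg -0.32482367649448235
fence end pump [-150.86400071   42.85399881] tray [ 3.79488557 52.0556172 ]
bend pump [-136.07458261   38.82442873] tray [18.60691048 48.10995623]
R rail end pump [-91.26998599 -62.41322241] tray [ 63.98472483 -52.87206124]
```

```bash
python3 -c "
from h import *
print(ticket.finish_job(),observe()['time_s'])"
```

```text
the job is handed in; nothing more can be done
the job is handed in; nothing more can be done
```

The drip tray is back in the bay, fully home against the stop and released. I handed the job in at about 19 s of the 51 s allowed; it reports no verdict.

- **What I did:** I pinched the tray by its grip and eased the grip end up 3 mm. I turned it about 61° to face the bay and moved it left until its side touched the fence at about 2–5 N. It then slid in along the fence.
- **Forces:** The catch took about 8 N at its peak. The resistance then dropped and rose again within about 1 mm at the stop, to about 8 N. No wrist reading in the bay went above about 9 N, against the 25 N limit. I then lowered the grip end, opened the fingers and backed off upwards.
- **Last checks:**
  - From the final wrist picture the grip is 155.0 mm before the pump origin; home is 155 mm.
  - The tray is about 0.3° off square and about 9 mm right of the centreline, where the fence guided it.
  - Measured against the fence end and bend, it reads about 1.3 mm further in than that. The two disagree slightly, but either is within the 2.5 mm allowed.
  - I did not measure tilt or rest directly.
- **Surroundings:** The wrist force read about zero after release. The brown vial, the clear vial and the white bottle look upright and unmoved, though I judged that by eye in the last picture and did not measure it.

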